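Change over the loader trays

TASK

Two small sample loaders stand side by side, one tray half out and empty, the other shut with four vials in it; only one tray may stand out at a time. First push the empty tray fully home, then hook a fingertip behind the lip of the shut tray and draw it straight out to its stop, so that its vials come out still standing in their cells. Do not grip the lips between the fingers and lift nothing; leave the things around the loaders where they are, and finish with the hand clear.

Things in the scene. Friction and masses are not known exactly. Their poses are not given: they have to be found in the camera images.
- shut_loader: The fixed loader with the tray that starts shut, fully home, carrying four vials: low white housing 150 long x 130 wide x 62 mm high with a clear window in its roof. Two rails, 6 mm high, 108 mm apart, run 150 mm out along the tray. The two loaders, alike, stand in either order. Origin on the worktop under the middle of its front face, +x points into the housing; its tray is drawn out along -x, roughly towards the robot.
- shut_lip (a point): Middle of the top edge of the lip of the tray that starts shut, fully home, carrying four vials; moves with it; axes as for its loader. The lip is an upright wall across the front end of the grey tray: 98 mm wide (y), 6 mm thick (x), top 40 mm above the worktop. Behind it is an open pocket 60 mm long, floor 9 mm above the worktop, then a wall 25 mm high (housing front, when home).
- shut_tray (a joint): How far the tray that starts shut, fully home, carrying four vials stands out of its housing, in m: 0 fully home, 0.110 at its outer stop. It takes about 2 N to slide and stays where it is left.
- open_loader: The fixed loader with the tray that starts part way out and is empty: low white housing 150 long x 130 wide x 62 mm high with a clear window in its roof. Two rails, 6 mm high, 108 mm apart, run 150 mm out along the tray. The two loaders, alike, stand in either order. Origin on the worktop under the middle of its front face, +x points into the housing; its tray is drawn out along -x, roughly towards the robot.
- open_lip (a point): Middle of the top edge of the lip of the tray that starts part way out and is empty; moves with it; axes as for its loader. The lip is an upright wall across the front end of the grey tray: 98 mm wide (y), 6 mm thick (x), top 40 mm above the worktop. Behind it is an open pocket 60 mm long, floor 9 mm above the worktop, then a wall 25 mm high (housing front, when home).
- open_tray (a joint): How far the tray that starts part way out and is empty stands out of its housing, in m: 0 fully home, 0.110 at its outer stop. It takes about 2 N to slide and stays where it is left.
- shut_bay (a point): Centre of the floor of the divided bay (108 x 98 mm, nine cells, walls 16 mm high) in which the four vials stand, on the tray that starts shut; 119 mm behind the middle of the lip. Axes as for the lip.
- vial0_mid (a point): Centre (half-way up) of one of four loose capped amber vials, 20 mm across, 40 mm high, 20 g, standing upright in a cell of the bay of the tray that starts shut; seen through the window.
- vial1_mid (a point): Centre (half-way up) of one of four loose capped amber vials, 20 mm across, 40 mm high, 20 g, standing upright in a cell of the bay of the tray that starts shut; seen through the window.
- vial2_mid (a point): Centre (half-way up) of one of four loose capped amber vials, 20 mm across, 40 mm high, 20 g, standing upright in a cell of the bay of the tray that starts shut; seen through the window.
- vial3_mid (a point): Centre (half-way up) of one of four loose capped amber vials, 20 mm across, 40 mm high, 20 g, standing upright in a cell of the bay of the tray that starts shut; seen through the window.
- cup: Bystander, loose: white specimen pot with a screw cap, 44 mm across, 60 mm high, on the worktop about 110 mm to the +y side of the lane of one loader. Origin at the centre of its underside.
- spare_vial: Bystander, loose: small capped amber vial, 24 mm across, 45 mm high, on the worktop about 95 mm to the +y side of the lane of the other loader. Origin at the centre of its underside.
- timer: Bystander, loose: flat white bench timer, 55 x 65 x 18 mm, lying nearest the robot. Origin at the centre of its underside.
- tube_rack: Bystander, loose: aluminium rack 200 x 70 mm with capped tubes, 94 mm high, on the left. Origin at the centre of its underside.
- tip_box: Bystander, loose: grey pipette tip box 120 x 85 x 58 mm, on the right. Origin at the centre of its underside.
- wash_bottle: Bystander, loose: white bottle 66 mm across, 170 mm high, far left. Origin at the centre of its underside.
- slide_box: Bystander, loose: cardboard box 100 x 85 x 35 mm, far right. Origin at the centre of its underside.

How it is judged:
By the outcome, as a careful person would: the job done as asked, in the order asked, and still so for the second after the job is handed in, with the robot touching nothing.
It also fails if it takes over 45 s, if anything falls off the work surface, if the arm or the gripper's body presses on something with over 40 N, if the wrist force passes 120 N, or if a joint passes its speed limit or range.

ROBOT

A 6-joint arm with a two-finger parallel gripper is mounted at the origin on the work surface. World frame = base frame: x ahead of the robot, y to its left, z up, the work surface at z = 0. Lengths are in m, angles in rad, forces in N, time in s.
With the tool pointing down it reaches from about 0.425 to 0.95 m from the base axis. Payload 14.7 kg.
Tool frame: the origin (TCP) lies midway between the tips of the shut fingers; the grasp point (between the pads) lies 19 mm behind it; x points along the fingers, z is the direction in which the jaws open and shut, and the axes are right-handed (so a half turn about x gives the same grasp; the last joint's range is limited). The gripper opens to 85 mm and grips with 20 to 120 N. Pads are 22 mm wide; open, the fingers measure 114 mm over their backs; the gripper's body (76 mm by 85 mm) begins 54 mm behind the grasp point. The pads swing forward as they close: fully open they stand 13 mm farther back than shut.
Start: joints at [1.053, 0.48, 1.596, -0, 1.065, -0.047], TCP at [0.295, 0.579, 0.231] pointing down, gripper open.
Joint ranges: [-2.75, 2.75], [-0.82, 2.05], [0.23, 2.67], [-1.56, 4.7], [0.09, 2.69], [-2.92, 2.92]. Speed limits (rad/s): [1.89, 1.89, 2.39, 3.01, 3.01, 3.01].

INTERFACE

Orientations are given as a unit quaternion [w, x, y, z].
In Python, from plant import robot gives the robot as it stands.
- The arm moves only by the tool apply_moves, never from a script. Its argument "rows" is a list of rows, each a list of 6 numbers: the shift along the tool's x, y, z in mm, then the turn, a rotation vector about the tool's x, y, z in degrees. In form: [[dx, dy, dz, ax, ay, az], ...]. A call has 1 to 5 rows; each row shifts and turns the commanded pose from where the row before left it, along the tool's axes as they then stand; what a row does not reach is not made up. A row lasts 1/8 s, in which the tool goes at most 62.5 mm and 10.7 degrees, less where a joint would pass 70% of its speed; a pose out of reach is approached as far as the arm can. A call is refused whole if a number of a shift passes 62.5 or a number of a turn 10.7, either way. A call with a gripper value outside its range is refused whole. "grip" is the finger opening in mm, from 0 to 85.4, set as the call begins (left out, the last holds). The fingers move at their own pace and stop on an object; "squeeze" is the grip in N (left out, the last holds). Time passes only in rows, so rows that do not move let the fingers close. It gives the time, the measured TCP pose, the force and the opening at its end, in the units of the state.
- robot.read_state(): the state, without advancing time (a new reading comes with each control period).
- robot.capture(name): name is "scene" or "top" or "wrist"; returns the picture (400x640x3 uint8, red, green, blue); there is no depth.
- robot.calibration(name): a dict with "fovy" (degrees; the focal length in pixels is half the picture's height over the tangent of half this angle, whatever the lens; pixels are square), "cx", "cy" (the principal point, pixels), "k1" (the pictures are not rectified: a ray, as slopes to the right and down, at radius r is drawn at 1 + k1 r^2 times it, then the intrinsics apply), "extrinsics" (4x4, takes a point from camera to world coordinates). Camera axes: x right, y down, z forward; pixel columns grow to the right and rows downward; lengths in m; the calibration is good to about 2 mm. A picture is of the moment at which its call begins: read the wrist's pose just before it. calibration takes no time and is no camera call; for the wrist camera it gives the pose at the moment of the call.
- robot.finish_job(): hands the job in, once; it reports no verdict.
Trained networks look in the newest picture that a camera, given by its name, has taken for a name from the list of things; names that differ only in an ending like _2 or _b are one class to them, and where a whole thing is asked for, a point or a joint stands for the part that bears it (a point fixed in the world has none). Each returns a list of dicts, best first, with "p" (0 to 1); they miss things now and then, are a little off and sometimes report something else, mostly with a low value. They report only what shows in the picture. A call takes as long as a camera call.
- robot.outline_of(target, camera): "mask" (400x640 bool, what is visible of it) and "centre" ([row, column] in pixels, amid what is visible of it).
The state is a dict: "clock": time; "joints": joint angles; "joint_velocities": joint speeds; "joint_torque": joint torques, N m; "tcp_pos": TCP position; "ee_rot": TCP orientation; "wrist_force": force on the tool from outside, world axes, zero at the start; "wrist_torque": the same for the moment, N m; "finger_gap": finger opening in m.
Only numpy, scipy, OpenCV 4.12 (cv2) and the standard library are available. Lean on these libraries where they do the work, as an engineer would, in place of code of your own. Each camera call takes 0.05 s, during which the arm holds its last target.

## Working session

There is one attempt and no reset: what is moved stays moved. The work goes in short steps, Python scripts to look and compute and a tool call to move; the robot and the scene stay as the last step left them, time stands still between calls to the robot, and variables do not carry over. Pictures are saved under pics/ and viewed, and the job is handed in when it is done.

Besides the shell and the picture viewer there is one more tool, called after "Call:" as a command line: name --pt "numbers of a row" for each row, then --argument value for the rest. apply_moves: Moves the arm, as the interface text tells. Its arguments: {"type":"object","properties":{"rows":{"type":"array"},"grip":{"type":"number"},"squeeze":{"type":"number"}},"required":["rows"]}

```bash
ls; mkdir -p pics
python3 - <<'E'
from plant import robot
import cv2
s=robot.read_state();print(s)
for n in("scene","top","wrist"):
    im=robot.capture(n);cv2.imwrite(f"pics/{n}0.png",im[:,:,::-1]);c=robot.calibration(n);print(n,c)
E
```

```text
pics
{'clock': 0.0, 'joints': array([ 1.05340079e+00,  4.80803544e-01,  1.59684548e+00,  1.28708509e-05,
        1.06510476e+00, -4.65762501e-02]), 'joint_velocities': array([-0.00178508,  0.0006002 , -0.00018484, -0.00053678,  0.00202652,
        0.00078375]), 'joint_torque': array([-2.75322142e-03, -9.50609636e+01, -4.30178905e+01, -1.10554936e-04,
        1.18699257e-02,  1.50083065e-05]), 'tcp_pos': array([0.29461875, 0.57895232, 0.23070133]), 'ee_rot': array([ 0.60246965, -0.36978138,  0.60319268,  0.36939226]), 'wrist_force': array([-0.44654163,  0.26189919, -0.03183292]), 'wrist_torque': array([ 0.05438715, -0.02781028,  0.08132412]), 'finger_gap': 0.0853144257123627}
scene {'fovy': 57.904412715482174, 'cx': 322.17253262959736, 'cy': 205.2259664912591, 'k1': -0.054910765929907436, 'extrinsics': array([[-0.85472521,  0.26942478, -0.44368357,  1.02166375],
       [ 0.51906676,  0.43735328, -0.7343649 ,  0.77537995],
       [-0.00380964, -0.85798159, -0.51366632,  0.60112936],
       [ 0.        ,  0.        ,  0.        ,  1.        ]])}
top {'fovy': 43.67341567382655, 'cx': 321
[... 195 characters left out ...]
1.78312428e-02,  8.80960945e-03,
         1.57170032e-04],
       [-1.08800104e-02, -1.19563709e-01, -9.92766914e-01,
         1.37550079e+00],
       [ 0.00000000e+00,  0.00000000e+00,  0.00000000e+00,
         1.00000000e+00]])}
wrist {'fovy': 63.486897452169245, 'cx': 323.8139787735543, 'cy': 201.03996344908103, 'k1': 0.007157799991589903, 'extrinsics': array([[ 4.53463317e-01,  8.59456128e-01,  2.36021576e-01,
         2.34086253e-01],
       [ 8.91274573e-01, -4.37033759e-01, -1.20959206e-01,
         6.10119706e-01],
       [-8.09734037e-04,  2.65210592e-01, -9.64190171e-01,
         3.74129944e-01],
       [ 0.00000000e+00,  0.00000000e+00,  0.00000000e+00,
         1.00000000e+00]])}
```

View pics/top0.png

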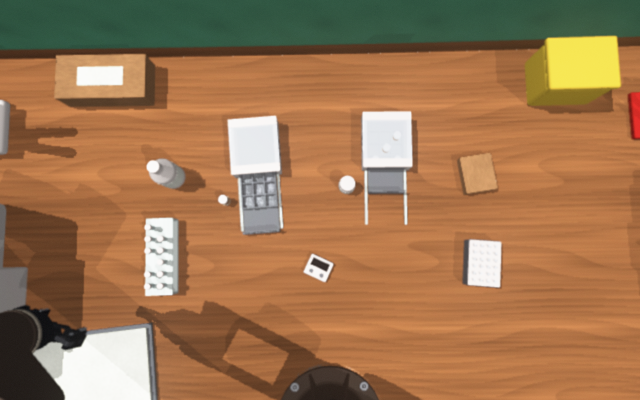

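View pics/scene0.png

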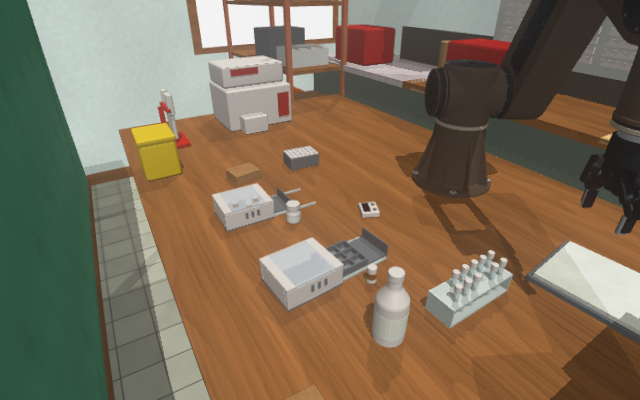

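View pics/wrist0.png

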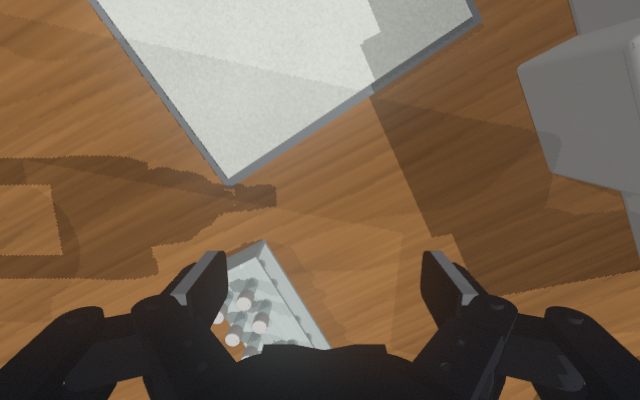

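The top picture shows the open loader on the left, with its housing around (255,145) and its lip near (262,232). The shut loader is on the right, with its housing around (387,140) and its lip near (386,193). I'll zoom in to measure the corners.

```bash
cat > h.py <<'E'
from plant import robot
import numpy as np, cv2
def K(c):
    f=200/np.tan(np.radians(c["fovy"])/2); return f,c["cx"],c["cy"],c["k1"]
def p2w(c,u,v,z):
    f,cx,cy,k=K(c); d=np.array([(u-cx)/f,(v-cy)/f]); s=d.copy()
    for _ in range(20): s=d/(1+k*(s@s))
    E=c["extrinsics"]; r=E[:3,:3]@[s[0],s[1],1]; o=E[:3,3]
    return o+r*(z-o[2])/r[2]
def w2p(c,p):
    f,cx,cy,k=K(c);E=c["extrinsics"]; q=E[:3,:3].T@(np.asarray(p)-E[:3,3]); s=q[:2]/q[2]; s=s*(1+k*(s@s)); return np.array([cx+f*s[0],cy+f*s[1]])
E
python3 - <<'E'
import cv2
im=cv2.imread("pics/top0.png")
cv2.imwrite("pics/z1.png",cv2.resize(im[100:250,210:430],(792,540),interpolation=cv2.INTER_CUBIC))
E
```

```text
(no output)
```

View pics/z1.png

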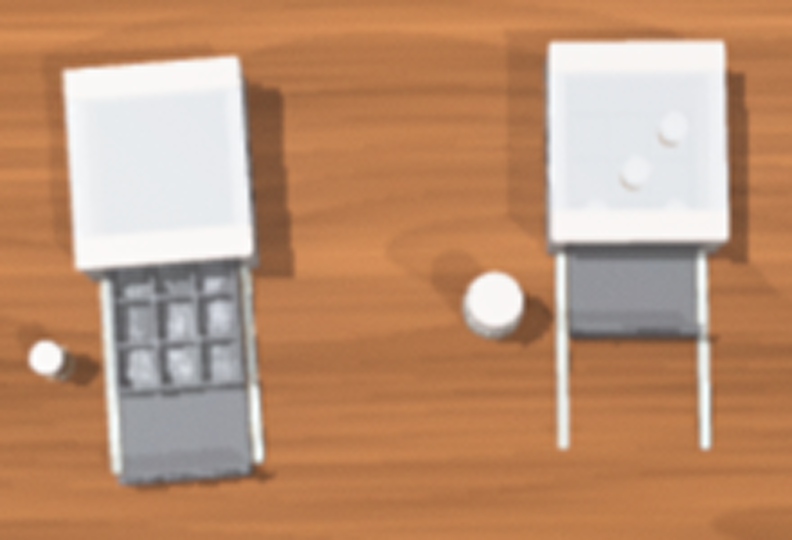

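```bash
cat > fit.py <<'E'
from h import *
from scipy.optimize import least_squares
c=robot.calibration("top")
def fit(roof,rails):
    pts=np.array([[.15,.065,.062],[.15,-.065,.062],[0,-.065,.062],[0,.065,.062],[-.15,.054,.006],[-.15,-.054,.006]])
    px=np.array(roof+rails)/3.6+[210,100]
    def T(p,q): 
        a=p[2];return np.array([p[0]+np.cos(a)*q[0]-np.sin(a)*q[1],p[1]+np.sin(a)*q[0]+np.cos(a)*q[1],q[2]])
    f=lambda p:np.concatenate([w2p(c,T(p,q))-x for q,x in zip(pts,px)])
    r=least_squares(f,[.7,0,0]);print(r.x,np.degrees(r.x[2]),np.round(r.fun,2));return r.x,T
def tol(p,q):
    a=p[2];d=np.array(q[:2])-p[:2];return np.array([np.cos(a)*d[0]+np.sin(a)*d[1],-np.sin(a)*d[0]+np.cos(a)*d[1]])
Z=lambda u,v:(u/3.6+210,v/3.6+100)
if __name__=="__main__":
    o,T=fit([(64,71),(240,57),(256,256),(76,271)],[(116,473),(258,460)])
    s,_=fit([(548,42),(724,41),(728,243),(548,243)],[(563,448),(705,448)])
    for p,l in((o,[(122,484),(252,476)]),(s,[(569,338),(702,338)])):
        for u in l: print("lip front bottom?",tol(p,p2w(c,*Z(*u),.005)), "as top", tol(p,p2w(c,*Z(*u),.04)))
    print("cup",p2w(c,*Z(494,298),.06),"spare",p2w(c,*Z(47,358),.045))
    for n in ["open_lip","shut_lip","timer"]:
        robot.capture("top")
        for d in robot.outline_of(n,"top")[:2]:
            r,cc=d["centre"]; m=np.argwhere(d["mask"]); print(n,d["p"],p2w(c,cc,r,.02),m.min(0),m.max(0))
E
python3 fit.py
```

```text
[0.65182328 0.18543979 0.06212824] 3.5596861793004315 [ 0.51  0.18 -0.37  0.3  -0.97 -0.35  0.41 -0.66  0.3   0.05  0.14  0.52]
[ 0.66090097 -0.16556174 -0.01523179] -0.8727171325171829 [ 0.19  0.53 -0.39  0.53 -0.28 -0.67  0.79 -0.49 -0.2   0.1  -0.12  0.04]
lip front bottom? [-0.15845433  0.05090519] as top [-0.16033586  0.04523304]
lip front bottom? [-0.16028438 -0.04824382] as top [-0.16211918 -0.0513839 ]
lip front bottom? [-0.0652482   0.04771754] as top [-0.06952275  0.05064106]
lip front bottom? [-0.06552961 -0.05404308] as top [-0.06979697 -0.04852078]
cup [ 0.62051223 -0.05763724  0.06      ] spare [0.58352451 0.27595502 0.045     ]
open_lip 0.73 [0.58005569 0.18172642 0.02      ] [170 240] [233 280]
open_lip 0.53 [ 0.71584197 -0.15901103  0.02      ] [112 361] [222 411]
shut_lip 0.58 [ 0.63539264 -0.16309393  0.02      ] [167 368] [193 404]
timer 0.88 [0.39238866 0.01880983 0.02      ] [255 305] [280 332]
timer 0.4 [ 0.62823495 -0.16067996  0.02      ] [167 367] [195 405]
```

```bash
cat > plan.py <<'E'
from h import *
import sys
from scipy.spatial.transform import Rotation as R
def rot(s): q=s["ee_rot"]; return R.from_quat([q[1],q[2],q[3],q[0]])
def plan(target,yaw,n):
    """yaw: world direction (deg) of tool z, tool x down"""
    s=robot.read_state(); r=rot(s); p=s["tcp_pos"].copy()
    z=np.array([np.cos(np.radians(yaw)),np.sin(np.radians(yaw)),0]); x=np.array([0,0,-1.]); y=np.cross(z,x)
    Rt=R.from_matrix(np.stack([x,y,z],1)); rv=(r.inv()*Rt).as_rotvec()
    print("clock",s["clock"],"tcp",p.round(4),"z yaw",np.degrees(np.arctan2(*r.as_matrix()[[1,0],2])),"axes x",r.as_matrix()[:,0].round(3),"F",s["wrist_force"].round(2),"gap",s["finger_gap"], "j",s["joints"].round(2))
    d=(np.array(target)-p)/n
    for i in range(n):
        rr=r*R.from_rotvec(rv*i/n); print(np.round(rr.inv().apply(d)*1000,1).tolist()+np.round(np.degrees(rv/n),2).tolist())
if __name__=="__main__":
    a=[float(v) for v in sys.argv[1:]]; plan(a[:3],a[3],int(a[4]))
E
for y in 3.56 93.56 -86.44 ; do python3 plan.py 0.45 0.173 0.12 $y 14; done
```

```text
clock 0.45 tcp [0.2948 0.5793 0.2312] z yaw 63.026444030606484 axes x [-0. -0. -1.] F [0.12 0.44 1.  ] gap 0.08552687518114235 j [ 1.05  0.48  1.6   0.    1.07 -0.05]
[7.9, -23.0, -20.8, 4.25, -0.0, 0.0]
[7.9, -24.5, -19.1, 4.25, -0.0, 0.0]
[7.9, -25.9, -17.2, 4.25, -0.0, 0.0]
[7.9, -27.1, -15.2, 4.25, -0.0, 0.0]
[7.9, -28.1, -13.2, 4.25, -0.0, 0.0]
[7.9, -29.0, -11.1, 4.25, -0.0, 0.0]
[7.9, -29.8, -8.9, 4.25, -0.0, 0.0]
[7.9, -30.3, -6.7, 4.25, -0.0, 0.0]
[7.9, -30.8, -4.4, 4.25, -0.0, 0.0]
[7.9, -31.0, -2.1, 4.25, -0.0, 0.0]
[7.9, -31.1, 0.2, 4.25, -0.0, 0.0]
[7.9, -31.0, 2.5, 4.25, -0.0, 0.0]
[7.9, -30.7, 4.8, 4.25, -0.0, 0.0]
[7.9, -30.3, 7.0, 4.25, -0.0, 0.0]
clock 0.45 tcp [0.2948 0.5793 0.2312] z yaw 63.026444030606484 axes x [-0. -0. -1.] F [0.12 0.44 1.  ] gap 0.08552687518114235 j [ 1.05  0.48  1.6   0.    1.07 -0.05]
[7.9, -23.0, -20.8, -2.18, -0.0, -0.0]
[7.9, -22.2, -21.7, -2.18, -0.0, -0.0]
[7.9, -21.4, -22.5, -2.18, -0.0, -0.0]
[7.9, -20.5, -23.3, -2.18, -0.0, -0.0]
[7.9, -19.6, -24.1, -2.18, -0.0, -0.0]
[7.9, -18.7, -24.8, -2.18, -0.0, -0.0]
[7.9, -17.7, -25.5, -2.18,
[... 267 characters left out ...]
-2.18, -0.0, -0.0]
clock 0.45 tcp [0.2948 0.5793 0.2312] z yaw 63.026444030606484 axes x [-0. -0. -1.] F [0.12 0.44 1.  ] gap 0.08552687518114235 j [ 1.05  0.48  1.6   0.    1.07 -0.05]
[7.9, -23.0, -20.8, 10.68, -0.0, 0.0]
[7.9, -26.5, -16.2, 10.68, -0.0, 0.0]
[7.9, -29.0, -11.0, 10.68, -0.0, 0.0]
[7.9, -30.6, -5.4, 10.68, -0.0, 0.0]
[7.9, -31.1, 0.3, 10.68, -0.0, 0.0]
[7.9, -30.5, 6.1, 10.68, -0.0, 0.0]
[7.9, -28.8, 11.6, 10.68, -0.0, 0.0]
[7.9, -26.2, 16.7, 10.68, -0.0, 0.0]
[7.9, -22.6, 21.3, 10.68, -0.0, 0.0]
[7.9, -18.3, 25.1, 10.68, -0.0, 0.0]
[7.9, -13.3, 28.1, 10.68, -0.0, 0.0]
[7.9, -7.9, 30.1, 10.68, -0.0, 0.0]
[7.9, -2.2, 31.0, 10.68, -0.0, 0.0]
[7.9, 3.6, 30.9, 10.68, -0.0, 0.0]
```

Call:
apply_moves --pt "5 -23 -21 -2.2 0 0" --pt "5 -22 -22 -2.2 0 0" --pt "5 -21 -22.5 -2.2 0 0" --pt "5 -20.5 -23 -2.2 0 0" --pt "5 -19.6 -24 -2.2 0 0" --grip 0

```text
clock: 1.08
tcp_pos: [0.35, 0.4336, 0.2063]
ee_rot: [0.564, -0.426, 0.564, 0.426]
wrist_force: [0.9, 0.6, 0.2]
finger_gap: 0.0001
```

Call:
apply_moves --pt "5 -18.7 -25 -2.2 0 0" --pt "5 -17.7 -25.5 -2.2 0 0" --pt "5 -16.7 -26 -2.2 0 0" --pt "5 -15.7 -27 -2.2 0 0" --pt "5 -14.7 -27.4 -2.2 0 0"

```text
clock: 1.7
tcp_pos: [0.4056, 0.2884, 0.1813]
ee_rot: [0.521, -0.478, 0.521, 0.478]
wrist_force: [-0.4, 0.6, 0.5]
finger_gap: 0.0001
```

```bash
python3 plan.py 0.4572 0.1733 0.12 93.56 5
```

```text
clock 1.7 tcp [0.4056 0.2884 0.1813] z yaw 85.10268921902602 axes x [ 0.  0. -1.] F [-0.4   0.55  0.49] gap 8.451759780253393e-05 j [ 0.56  0.33  1.99 -0.    0.81 -0.93]
[12.3, -12.2, -22.1, -1.69, 0.0, 0.0]
[12.3, -11.6, -22.4, -1.69, 0.0, 0.0]
[12.3, -10.9, -22.7, -1.69, 0.0, 0.0]
[12.3, -10.2, -23.1, -1.69, 0.0, 0.0]
[12.3, -9.6, -23.3, -1.69, 0.0, 0.0]
```

Call:
apply_moves --pt "12.3 -12.2 -22.1 -1.7 0 0" --pt "12.3 -11.6 -22.4 -1.7 0 0" --pt "12.3 -10.9 -22.7 -1.7 0 0" --pt "12.3 -10.2 -23.1 -1.7 0 0" --pt "12.3 -9.6 -23.3 -1.7 0 0"

```text
clock: 2.33
tcp_pos: [0.4571, 0.1734, 0.1196]
ee_rot: [-0.484, 0.515, -0.484, -0.515]
wrist_force: [-0.9, 0.7, -0.1]
finger_gap: -0.0001
```

```bash
python3 - <<'E'
from h import *
for n in("wrist","scene","top"):
    cv2.imwrite(f"pics/{n}1.png",robot.capture(n)[:,:,::-1])
import pickle;pickle.dump(robot.calibration("wrist"),open("w1.pkl","wb"))
E
python3 plan.py 0.4572 0.1733 0.024 93.56 5
```

```text
clock 2.475 tcp [0.4567 0.1733 0.1194] z yaw 93.41024017805678 axes x [-0.001 -0.    -1.   ] F [-0.95  1.07  0.53] gap -9.820164270753437e-05 j [ 0.3   0.42  2.07  0.    0.66 -1.33]
[19.1, -0.1, -0.0, -0.03, -0.0, -0.01]
[19.1, -0.1, -0.0, -0.03, -0.0, -0.01]
[19.1, -0.1, -0.0, -0.03, -0.0, -0.01]
[19.1, -0.1, -0.0, -0.03, -0.0, -0.01]
[19.1, -0.1, -0.0, -0.03, -0.0, -0.01]
```

View pics/wrist1.png

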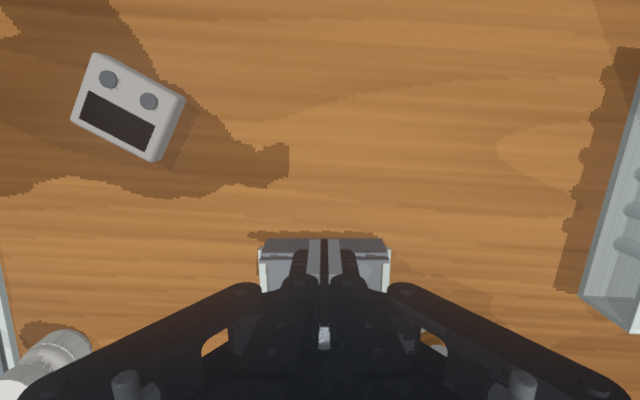

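View pics/scene1.png

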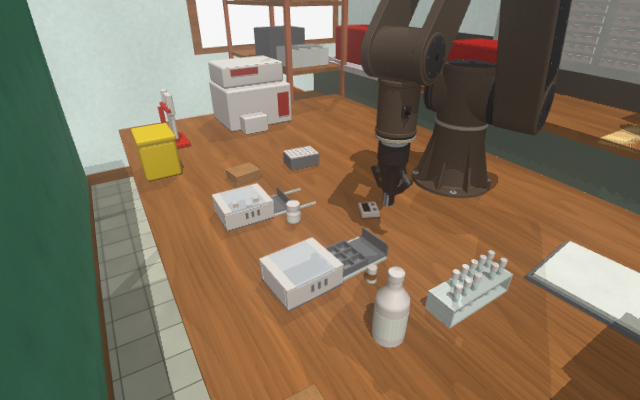

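The wrist picture shows the lip at columns 260–390 and rows 238–252, just ahead of the fingers, with nothing in between. I'll measure the lip from this picture.

Run:
```python
from h import *
import pickle
from fit import tol
c=pickle.load(open("w1.pkl","rb"))
o=np.array([0.65182,0.18544,0.06213])
for u,v,z in((260,250,.04),(389,250,.04),(264,239,.007),(383,239,.007)): 
    w=p2w(c,u,v,z);print(w.round(4),tol(o,w).round(4))
im=cv2.imread("pics/wrist1.png")[220:300,230:420];cv2.imwrite("pics/w1z.png",cv2.resize(im,None,fx=4,fy=4,interpolation=cv2.INTER_CUBIC))
```

```text
[0.4906 0.1283 0.04  ] [-0.1644 -0.047 ]
[0.4849 0.2243 0.04  ] [-0.1642  0.0492]
[0.4954 0.1255 0.007 ] [-0.1599 -0.0501]
[0.4894 0.2261 0.007 ] [-0.1596  0.0507]
```

View pics/w1z.png

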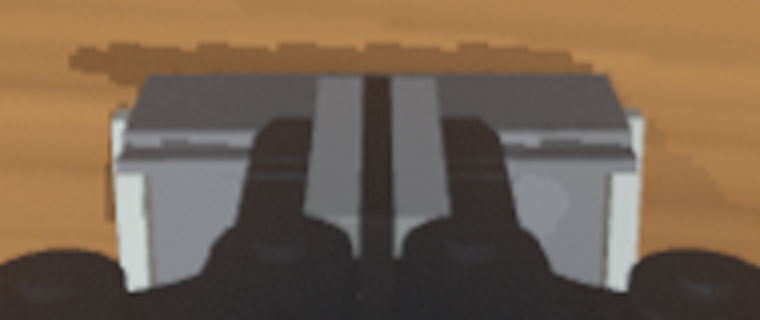

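Call:
apply_moves --pt "25 0 0 0 0 0" --pt "30 0 0 0 0 0" --pt "25 0 0 0 0 0" --pt "15 0 0 0 0 0" --pt "0 -5 0 0 0 0"

```text
clock: 3.1
tcp_pos: [0.461, 0.1747, 0.0244]
ee_rot: [0.484, -0.515, 0.485, 0.516]
wrist_force: [0.2, -0.8, 1.3]
finger_gap: -0.0002
```

Call:
apply_moves --pt "0 -8 0 0 0 0" --pt "0 -10 0 0 0 0" --pt "0 -12 0 0 0 0" --pt "0 -12 0 0 0 0" --pt "0 -12 0 0 0 0"

```text
clock: 3.72
tcp_pos: [0.5164, 0.1777, 0.0249]
ee_rot: [0.484, -0.515, 0.484, 0.515]
wrist_force: [-1.7, 0.5, 1.5]
finger_gap: -0.0006
```

```bash
cat > loc.py <<'E'
from plan import *
from fit import tol
o=np.array([0.65182,0.18544,0.06213]);s=np.array([0.66090,-0.16556,-0.01523])
st=robot.read_state();print("open-local",tol(o,st["tcp_pos"]).round(4),"shut-local",tol(s,st["tcp_pos"]).round(4),"z",st["tcp_pos"][2].round(4),"F",st["wrist_force"].round(2),"T",st["wrist_torque"].round(2),st["clock"])
E
python3 loc.py
```

```text
open-local [-0.1356  0.0007] shut-local [-0.1497  0.3411] z 0.0249 F [-1.75  0.51  1.54] T [ 0.05  0.44 -0.04] 3.725
```

Pushing at about 2 N, as expected. I need roughly 59 mm more, slowing down at the end.

Call:
apply_moves --pt "0 -12 0 0 0 0" --pt "0 -12 0 0 0 0" --pt "0 -12 0 0 0 0" --pt "0 -8 0 0 0 0" --pt "0 -4 0 0 0 0"

```text
clock: 4.35
tcp_pos: [0.5639, 0.1807, 0.0247]
ee_rot: [0.484, -0.515, 0.484, 0.515]
wrist_force: [-2.1, 0.9, 0.4]
finger_gap: -0.0001
```

Call:
apply_moves --pt "0 -2 0 0 0 0" --pt "0 -2 0 0 0 0" --pt "0 -1 0 0 0 0" --pt "0 -1 0 0 0 0" --pt "0 0 0 0 0 0"

```text
clock: 4.97
tcp_pos: [0.5695, 0.1811, 0.0248]
ee_rot: [-0.484, 0.515, -0.484, -0.515]
wrist_force: [-0.7, -0.2, -1.5]
finger_gap: -0.0003
```

```bash
python3 loc.py
```

```text
open-local [-0.0824  0.0008] shut-local [-0.0967  0.3452] z 0.0248 F [-0.68 -0.21 -1.52] T [ 0.03  0.22 -0.04] 4.975
```

Call:
apply_moves --pt "0 -2 0 0 0 0" --pt "0 -2 0 0 0 0" --pt "0 -1 0 0 0 0" --pt "0 0 0 0 0 0"

```text
clock: 5.48
tcp_pos: [0.5747, 0.1814, 0.0248]
ee_rot: [-0.484, 0.515, -0.484, -0.515]
wrist_force: [-1.4, 0.8, -0.5]
finger_gap: -0.0002
```

Call:
apply_moves --pt "0 -1 0 0 0 0" --pt "0 -1 0 0 0 0" --pt "0 0 0 0 0 0"

```text
clock: 5.85
tcp_pos: [0.5764, 0.1815, 0.0248]
ee_rot: [0.484, -0.515, 0.484, 0.515]
wrist_force: [-2.4, -0.0, 0.5]
finger_gap: -0.0
```

Call:
apply_moves --pt "0 -1 0 0 0 0" --pt "0 -1 0 0 0 0" --pt "0 0 0 0 0 0"

```text
clock: 6.22
tcp_pos: [0.5766, 0.1814, 0.0247]
ee_rot: [0.483, -0.514, 0.485, 0.516]
wrist_force: [-12.2, 0.8, 7.8]
finger_gap: 0.0004
```

The force jumped to 12 N with no further motion, so the tray is home. Next I back off and lift.

Call:
apply_moves --pt "0 5 0 0 0 0" --pt "0 15 0 0 0 0" --pt "0 20 0 0 0 0" --pt "-30 5 0 0 0 0" --pt "-45 0 -10 0 0 0"

```text
clock: 6.85
tcp_pos: [0.532, 0.1688, 0.0996]
ee_rot: [0.483, -0.515, 0.485, 0.516]
wrist_force: [1.5, 0.3, -0.0]
finger_gap: 0.0002
```

Call:
apply_moves --pt "-35 0 -20 0.9 0 0" --pt "-10 10 -40 0.9 0 0" --pt "0 5 -45 0.9 0 0" --pt "0 5 -50 0.9 0 0" --pt "0 0 -50 0.8 0 0"

```text
clock: 7.48
tcp_pos: [0.5182, -0.0379, 0.1449]
ee_rot: [0.504, -0.496, 0.504, 0.496]
wrist_force: [1.0, 0.2, 0.5]
finger_gap: 0.0002
```

```bash
python3 loc.py
python3 - <<'E'
from h import *
im=robot.capture("top");cv2.imwrite("pics/top2.png",im[:,:,::-1]);cv2.imwrite("pics/top2z.png",cv2.resize(im[100:250,210:430,::-1],(792,540),interpolation=cv2.INTER_CUBIC))
E
python3 - <<'E'
import numpy as np
s=np.array([0.66090,-0.16556,-0.01523])
for x,y in((-.09,0),(-.035,0),(-.034,0)):
  a=s[2];print(s[0]+np.cos(a)*x-np.sin(a)*y,s[1]+np.sin(a)*x+np.cos(a)*y)
E
```

```text
open-local [-0.1473 -0.2146] shut-local [-0.1447  0.1255] z 0.1449 F [1.03 0.22 0.46] T [-0.05 -0.01  0.  ] 7.475
0.5709104376787435 -0.16418935298902546
0.6259040590972892 -0.16502697060684324
0.626903943123081 -0.1650422000180763
```

View pics/top2z.png

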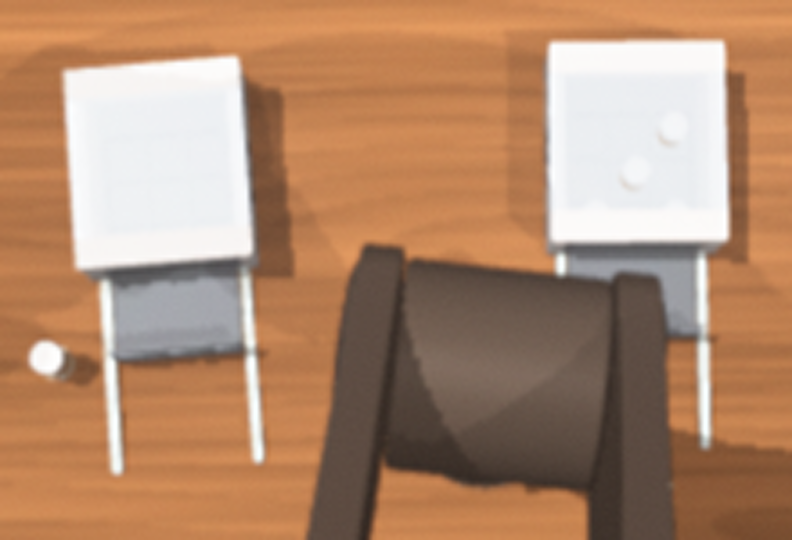

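The open tray now sits home, with its lip front in line, and the spare vial hasn't moved. Next I hover just in front of the shut loader for one wrist check.

```bash
python3 plan.py 0.57 -0.1642 0.13 89.13 5
```

```text
clock 7.525 tcp [ 0.5186 -0.0426  0.1449] z yaw 89.01496562135796 axes x [ 0.001 -0.002 -1.   ] F [ 0.88 -5.84  0.11] gap -0.00015153987521701254 j [-0.14  0.41  1.98 -0.    0.75 -1.69]
[3.0, -10.7, -24.1, -0.02, -0.02, 0.01]
[3.0, -10.7, -24.1, -0.02, -0.02, 0.01]
[3.0, -10.7, -24.2, -0.02, -0.02, 0.01]
[3.0, -10.7, -24.2, -0.02, -0.02, 0.01]
[3.0, -10.7, -24.2, -0.02, -0.02, 0.01]
```

Call:
apply_moves --pt "3 -10.7 -30 0 0 0" --pt "3 -10.7 -30 0 0 0" --pt "3 -10.7 -30 0 0 0" --pt "3 -10.7 -20 0 0 0" --pt "3 -10.7 -10 0 0 0"

```text
clock: 8.15
tcp_pos: [0.5712, -0.1582, 0.1296]
ee_rot: [0.504, -0.496, 0.504, 0.496]
wrist_force: [0.9, 0.6, -0.3]
finger_gap: -0.0003
```

```bash
python3 loc.py
python3 - <<'E'
from h import *
import pickle
c=robot.calibration("wrist");im=robot.capture("wrist");cv2.imwrite("pics/w3.png",im[:,:,::-1]);pickle.dump(c,open("w3.pkl","wb"))
E
python3 plan.py 0.6269 -0.165 0.10 89.13 3
```

```text
open-local [-0.1018 -0.3379] shut-local [-0.0898  0.006 ] z 0.1296 F [ 0.87  0.59 -0.33] T [-0.03 -0.   -0.02] 8.15
clock 8.2 tcp [ 0.5725 -0.1588  0.1294] z yaw 89.08366552346511 axes x [ 0.001 -0.    -1.   ] F [ 0.84 -0.78  0.1 ] gap -0.0005405923563353293 j [-0.32  0.52  1.82 -0.    0.8  -1.88]
[9.8, -18.1, -1.8, -0.02, -0.01, 0.02]
[9.8, -18.1, -1.8, -0.02, -0.01, 0.02]
[9.8, -18.1, -1.8, -0.02, -0.01, 0.02]
```

View pics/w3.png

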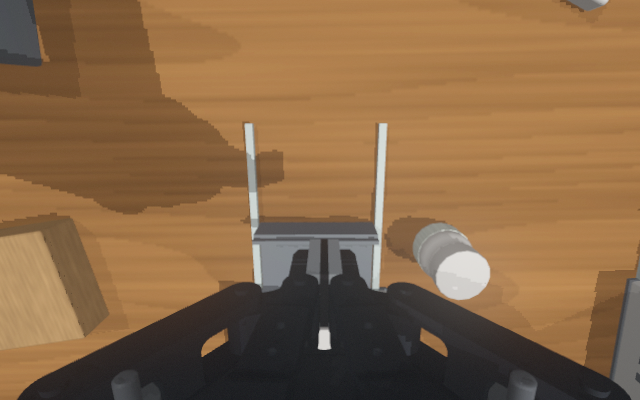

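The wrist picture shows the shut lip's top edge at row 235, columns 253–378. The rail ends are at (249,123) and (383,123), and the cup is clear to the right.

Run:
```python
from h import *
import pickle
from fit import tol
c=pickle.load(open("w3.pkl","rb"))
s=np.array([0.66090,-0.16556,-0.01523])
for u,v,z in((253,235,.04),(379,235,.04),(258,222,.007),(374,222,.007),(249,123,.006),(383,123,.006)):
    w=p2w(c,u,v,z);print(tol(s,w).round(4))
```

```text
[-0.0667 -0.0479]
[-0.0666  0.049 ]
[-0.0658 -0.0506]
[-0.0657  0.0502]
[-0.1493 -0.0534]
[-0.1493  0.0541]
```

Everything agrees within 1 mm. I'll go over the pocket and descend.

Call:
apply_moves --pt "10 -15 -2 0 0 0" --pt "10 -20 -2 0 0 0" --pt "10 -14 -2 0 0 0" --pt "0 -5 0 0 0 0" --pt "0 0 0 0 0 0"

```text
clock: 8.82
tcp_pos: [0.6248, -0.1639, 0.0997]
ee_rot: [0.504, -0.496, 0.504, 0.496]
wrist_force: [0.7, 0.3, -1.0]
finger_gap: 0.0002
```

```bash
python3 loc.py;python3 plan.py 0.6269 -0.165 0.018 89.13 4
```

```text
open-local [-0.0487 -0.347 ] shut-local [-0.0361  0.0011] z 0.0997 F [ 0.71  0.33 -0.96] T [-0.01 -0.01  0.02] 8.825
clock 8.825 tcp [ 0.6248 -0.1639  0.0997] z yaw 89.14620824960751 axes x [-0.  0. -1.] F [ 0.71  0.33 -0.96] gap 0.00020580364290401944 j [-0.3   0.62  1.72  0.    0.81 -1.86]
[20.4, -0.5, -0.3, 0.0, 0.0, -0.01]
[20.4, -0.5, -0.3, 0.0, 0.0, -0.01]
[20.4, -0.5, -0.3, 0.0, 0.0, -0.01]
[20.4, -0.5, -0.3, 0.0, 0.0, -0.01]
```

Call:
apply_moves --pt "20 -1 -1 0 0 0" --pt "25 -1 0 0 0 0" --pt "20 0 0 0 0 0" --pt "12 0 0 0 0 0" --pt "3.5 0 0 0 0 0"

```text
clock: 9.45
tcp_pos: [0.6263, -0.1652, 0.0184]
ee_rot: [0.504, -0.496, 0.504, 0.497]
wrist_force: [-0.3, -0.4, 0.4]
finger_gap: 0.0
```

Call:
apply_moves --pt "0 2 0 0 0 0" --pt "0 3 0 0 0 0" --pt "0 3 0 0 0 0" --pt "0 2 0 0 0 0" --pt "0 2 0 0 0 0"

```text
clock: 10.07
tcp_pos: [0.6147, -0.1652, 0.0195]
ee_rot: [0.504, -0.496, 0.504, 0.496]
wrist_force: [0.3, 0.2, -0.4]
finger_gap: 0.0002
```

```bash
python3 loc.py
```

```text
open-local [-0.0589 -0.3477] shut-local [-0.0462 -0.0004] z 0.0195 F [ 0.29  0.18 -0.37] T [-0.04  0.01 -0.05] 10.075
```

Call:
apply_moves --pt "0 2 0 0 0 0" --pt "0 2 0 0 0 0" --pt "0 3 0 0 0 0" --pt "0 4 0 0 0 0" --pt "0 5 0 0 0 0"

```text
clock: 10.7
tcp_pos: [0.5986, -0.1649, 0.0194]
ee_rot: [0.504, -0.496, 0.504, 0.496]
wrist_force: [2.8, 0.3, 1.4]
finger_gap: -0.0
```

Call:
apply_moves --pt "0 6 0 0 0 0" --pt "0 6 0 0 0 0" --pt "0 6 0 0 0 0" --pt "0 6 0 0 0 0" --pt "0 6 0 0 0 0"

```text
clock: 11.32
tcp_pos: [0.5684, -0.1645, 0.0193]
ee_rot: [0.504, -0.496, 0.504, 0.496]
wrist_force: [3.2, -0.2, 1.4]
finger_gap: 0.0001
```

```bash
python3 loc.py
```

```text
open-local [-0.105  -0.3441] shut-local [-0.0925 -0.0003] z 0.0193 F [ 3.25 -0.2   1.43] T [ 0.02 -0.37  0.01] 11.325
```

The pull force is steady at about 3 N and the motion is straight. About 68 mm to go.

Call:
apply_moves --pt "0 6 0 0 0 0" --pt "0 6 0 0 0 0" --pt "0 6 0 0 0 0" --pt "0 6 0 0 0 0" --pt "0 6 0 0 0 0"

```text
clock: 11.95
tcp_pos: [0.5384, -0.164, 0.0193]
ee_rot: [0.504, -0.496, 0.504, 0.496]
wrist_force: [2.5, -0.2, 2.0]
finger_gap: 0.0001
```

Call:
apply_moves --pt "0 6 0 0 0 0" --pt "0 5 0 0 0 0" --pt "0 5 0 0 0 0" --pt "0 4 0 0 0 0" --pt "0 3 0 0 0 0"

```text
clock: 12.58
tcp_pos: [0.5155, -0.1636, 0.0193]
ee_rot: [0.504, -0.496, 0.504, 0.496]
wrist_force: [1.9, -1.2, 0.6]
finger_gap: 0.0006
```

Call:
apply_moves --pt "0 2 0 0 0 0" --pt "0 2 0 0 0 0" --pt "0 1.5 0 0 0 0" --pt "0 1 0 0 0 0" --pt "0 0 0 0 0 0"

```text
clock: 13.2
tcp_pos: [0.5091, -0.1635, 0.0193]
ee_rot: [0.504, -0.496, 0.504, 0.496]
wrist_force: [0.7, -0.3, -0.1]
finger_gap: -0.0002
```

```bash
python3 loc.py
```

```text
open-local [-0.1641 -0.3394] shut-local [-0.1518 -0.0003] z 0.0193 F [ 0.67 -0.25 -0.13] T [-0.07 -0.16 -0.05] 13.2
```

Call:
apply_moves --pt "0 1.5 0 0 0 0" --pt "0 1.5 0 0 0 0" --pt "0 1.5 0 0 0 0" --pt "0 1 0 0 0 0" --pt "0 0 0 0 0 0"

```text
clock: 13.82
tcp_pos: [0.5035, -0.1634, 0.0193]
ee_rot: [0.504, -0.496, 0.504, 0.496]
wrist_force: [0.7, -0.2, -0.5]
finger_gap: 0.0003
```

Call:
apply_moves --pt "0 1 0 0 0 0" --pt "0 1 0 0 0 0" --pt "0 0 0 0 0 0"

```text
clock: 14.2
tcp_pos: [0.5034, -0.1636, 0.0195]
ee_rot: [0.504, -0.497, 0.503, 0.495]
wrist_force: [11.8, 4.1, -7.2]
finger_gap: 0.0001
```

Call:
apply_moves --pt "0 1 0 0 0 0" --pt "0 1 0 0 0 0" --pt "0 0 0 0 0 0"

```text
clock: 14.58
tcp_pos: [0.5034, -0.1639, 0.0197]
ee_rot: [0.505, -0.498, 0.503, 0.494]
wrist_force: [21.3, 9.0, -12.6]
finger_gap: 0.0
```

The stop is reached: the position holds while the force rises. I back off into the pocket and then lift.

Call:
apply_moves --pt "0 -2 0 0 0 0" --pt "0 -3 0 0 0 0" --pt "0 -5 0 0 0 0" --pt "0 -5 0 0 0 0" --pt "0 0 0 0 0 0"

```text
clock: 15.2
tcp_pos: [0.5152, -0.1637, 0.0193]
ee_rot: [0.504, -0.496, 0.504, 0.496]
wrist_force: [-1.0, 0.3, 0.6]
finger_gap: 0.0003
```

```bash
python3 loc.py
```

```text
open-local [-0.1581 -0.3399] shut-local [-0.1458 -0.0003] z 0.0193 F [-1.02  0.3   0.63] T [ 0.03 -0.02  0.02] 15.2
```

Call:
apply_moves --pt "-10 0 0 0 0 0" --pt "-25 0 0 0 0 0" --pt "-40 0 0 0 0 0" --pt "-45 0 0 0 0 0" --pt "-45 0 0 0 0 0"

```text
clock: 15.82
tcp_pos: [0.5143, -0.1635, 0.1864]
ee_rot: [0.504, -0.496, 0.504, 0.496]
wrist_force: [0.1, 0.1, 0.1]
finger_gap: -0.0002
```

Call:
apply_moves --pt "-20 5 30 0 0 0" --pt "-20 10 45 0 0 0" --pt "0 10 50 0 0 0" --pt "0 10 45 0 0 0" --pt "0 0 20 0 0 0"

```text
clock: 16.45
tcp_pos: [0.4814, 0.0288, 0.225]
ee_rot: [0.503, -0.497, 0.503, 0.497]
wrist_force: [0.4, -0.3, 1.1]
finger_gap: -0.0002
```

```bash
python3 loc.py
python3 - <<'E'
from h import *
im=robot.capture("top");cv2.imwrite("pics/top4.png",im[:,:,::-1]);cv2.imwrite("pics/top4z.png",cv2.resize(im[100:250,210:430,::-1],(792,540),interpolation=cv2.INTER_CUBIC))
im=robot.capture("scene");cv2.imwrite("pics/scene4.png",cv2.resize(im[160:280,190:400,::-1],(788,450),interpolation=cv2.INTER_CUBIC))
for n in ["vial0_mid","cup","spare_vial","timer"]:
    for d in robot.outline_of(n,"top")[:5]: print(n,d["p"],d["centre"])
E
```

```text
open-local [-0.1798 -0.1457] shut-local [-0.1824  0.1916] z 0.225 F [ 0.4  -0.34  1.1 ] T [ 0.01 -0.04 -0.03] 16.45
vial0_mid 0.47 [181.5, 255.6]
vial0_mid 0.33 [201.5, 385.4]
cup 0.7 [183.9, 346.6]
cup 0.6 [205.9, 386.5]
spare_vial 0.61 [198.1, 222.2]
spare_vial 0.24 [203.6, 384.6]
timer 0.94 [268.8, 318.2]
timer 0.41 [152.7, 252.3]
```

View pics/top4z.png

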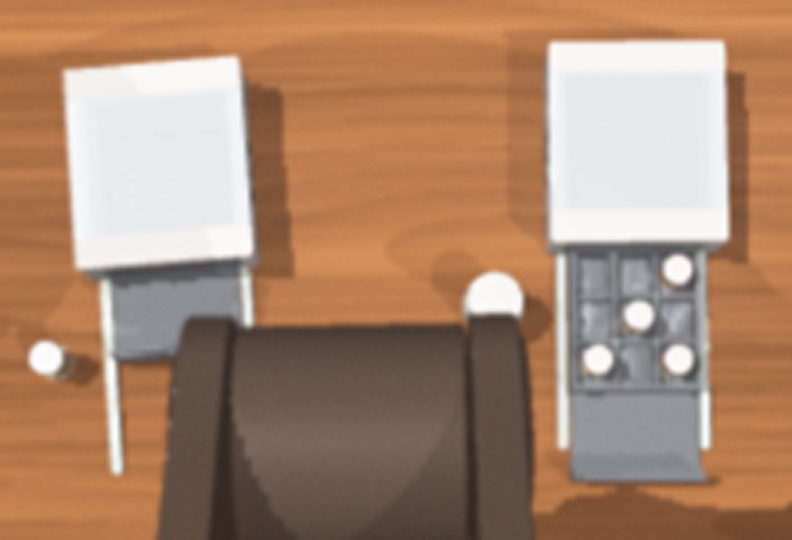

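View pics/scene4.png

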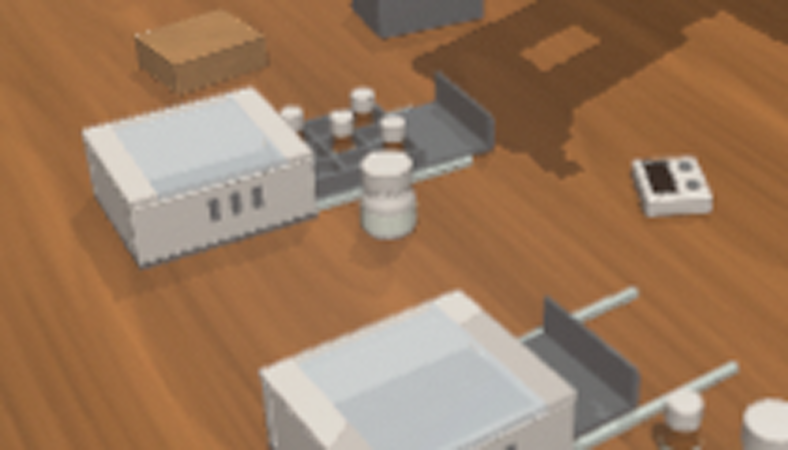

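All four vials stand in their cells, with caps in the zoomed top view at (678,268), (638,315), (598,360) and (678,360). The cup, spare vial and timer are where they started. I'll check the lip position once more and hand in.

Run:
```python
from h import *
from fit import tol,Z
c=robot.calibration("top");s=np.array([0.66090,-0.16556,-0.01523])
print(tol(s,p2w(c,*Z(640,481),.005)),robot.read_state()["joint_velocities"].round(3))
robot.finish_job()
```

```text
[-0.17481828 -0.00472277] [-0.006  0.006 -0.001  0.001 -0.002  0.002]
the job is handed in; nothing more can be done
```

I pushed the empty tray fully home first. Then I hooked the closed fingertips behind the shut tray's lip, drew it straight out to its stop, and handed the job in at about 17 s with the hand clear.

- **Empty tray:** it slid in at about 2 N. The force then rose to about 12 N with no further motion, and the top picture shows it home.
- **Vial tray:** it drew out at about 3 N. At the stop the position held while the force rose to about 26 N in total. In the last top picture the lip front measured 175 mm out from the housing, against 176 mm expected at the stop.
- **Vials and surroundings:** all four vials stand upright in their cells in both the top and scene pictures. The cup, spare vial and timer looked unmoved. I did not re-measure the tube rack, tip box, wash bottle or slide box, but the arm never came near them at low height.
- **Disagreements:** the outline network gave several low-confidence false hits on the trays and housings for other names. I relied on the pictures and contact forces instead, and no other check failed.

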